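# Put the fresh batch away and bring the day counter round

## Task

Put the fresh batch away: stand every small brass-capped glass jar from the row upright on the narrow wooden ledge, in any order, and lay the closed food tub on the sloped steel stand, flat on the slope, lengthwise up it, with its low end against the lip or nearly so. When all that is in place, start the day counter afresh: press its key, a click at a time, until the white bar on the drum stands at the pointers on top, turning the drum by the key only. Leave the oil bottle and the shaker where they stand.

Things in the scene. Friction and masses are not known exactly. Their poses are not given: they have to be found in the camera images.
- jar0_mid (a point): small glass jar with a brass twist cap, upright, 45 mm across, 72 mm high, about 0.16 kg; the point is its centre, 36 mm above its foot, its z axis is the jar's axis. Two to four of the four jars are present, each standing on the cart in the row in front of the robot
- jar1_mid (a point): small glass jar with a brass twist cap, upright, 45 mm across, 72 mm high, about 0.16 kg; the point is its centre, 36 mm above its foot, its z axis is the jar's axis. Two to four of the four jars are present, each standing on the cart in the row in front of the robot
- jar2_mid (a point): small glass jar with a brass twist cap, upright, 45 mm across, 72 mm high, about 0.16 kg; the point is its centre, 36 mm above its foot, its z axis is the jar's axis. Two to four of the four jars are present, each standing on the cart in the row in front of the robot
- jar3_mid (a point): small glass jar with a brass twist cap, upright, 45 mm across, 72 mm high, about 0.16 kg; the point is its centre, 36 mm above its foot, its z axis is the jar's axis. Two to four of the four jars are present, each standing on the cart in the row in front of the robot
- tub_mid (a point): closed plastic food tub with a grey clip-on lid, 92 mm long (its x), 62 mm wide (its y), 46 mm high (z), about 0.22 kg, standing in the same row, with jars to both sides where present; the point is its centre, 23 mm above its underside. Something may knock it a few centimetres aside
- ledge: fixed wooden ledge on two legs: board 36 mm deep (x), 380 mm long (y), its top 100 mm above the origin, which lies on the cart under the ledge's middle. Nothing behind or in front of the board stops a jar from falling off
- deck: fixed sloped steel deck, 130 (x) by 124 mm (y), tilted 15 degrees (0.26 rad), low edge towards the robot. Origin: middle of its upper surface, about 50 mm up; x points up the slope, y across, z square out of it. A lip 14 mm high runs along the low edge, inner face at x = -57 mm: a tub lying along x against it has its centre at x = -11, z = +23 mm. Friction holds a tub put on the slope
- key_top (a point): centre of the top of the day counter's push key: grey round cap 34 mm across, 84 mm above the cart, pressed straight down. Full travel 18 mm against a hard stop, 4 to 7 N all the way down; a spring brings it back up. The block around it is 58 mm high, the drum and the gearbox behind it at most 86 mm. z points up, x away from the robot along the counter, towards the drum
- drum_bar (a point): middle of the broad white bar across the day counter's black drum (turns with it); seven other faces carry 1 to 7 white dots. A full press of the key turns the drum an eighth of a turn (28 mm along the rim), the top moving towards the key; the first press may turn it a few to 70 degrees. A half press turns it less. If the bar is carried past the mark, go round again
- counter_mark (a point): point at the very top of the drum, between the two black pointers on the counter's housing; fixed to the housing. When the bar is at the mark, drum_bar and counter_mark coincide
- drum: the counter's drum, 72 mm across, 44 mm wide; origin on its level axis, which runs along the counter's y, 50 mm above the cart, 36 mm below counter_mark and 69 mm beyond the key. It turns one way only, and friction keeps it where it is left
- oil: green glass oil bottle, 52 mm across, 160 high, off the right end of the ledge; a bystander, origin at the centre of its underside
- shaker: white shaker with steel cap, 38 mm across, 75 high, left of the row, near the robot; a bystander, origin at the centre of its underside
- jar0: the jar of jar0_mid; origin at the centre of its foot
- jar1: the jar of jar1_mid; origin at the centre of its foot
- jar2: the jar of jar2_mid; origin at the centre of its foot
- jar3: the jar of jar3_mid; origin at the centre of its foot
- tub: the tub of tub_mid; origin at the centre of its underside
There are look-alikes about, which are no part of the job. What is shaped like the part that bears deck but blue or purple is not meant.

How it is judged:
By the outcome, as a careful person would: the job done as asked, in the order asked, and still so for the second after the job is handed in, with the robot touching nothing.
Of jar0, jar1, jar2, jar3 only 2 to 4 are there at a start; the rules pass over those that are not, and their reading is None.
At some moment in a run one of tub may be knocked a few centimetres aside while the robot is not near it.
It also fails if it takes over 210 s, if anything falls off the work surface, if the arm or the gripper's body presses on something with over 40 N, if the wrist force passes 120 N, or if a joint passes its speed limit or range.

## Robot

A 6-joint arm with a two-finger parallel gripper is mounted at the origin on the work surface. World frame = base frame: x ahead of the robot, y to its left, z up, the work surface at z = 0. Lengths are in mm, angles in rad, forces in N, time in s.
With the tool pointing down it reaches from about 350 to 875 mm from the base axis. Payload 4.2 kg.
Tool frame: the origin (TCP) lies between the finger pads; the fingertips stand 14 mm ahead of it and the grasp point (between the pads) lies 5 mm behind it; z points along the fingers, y is the line along which they close (so a half turn about z gives the same grasp; the last joint's range is limited). The gripper opens to 85 mm and grips with 20 to 120 N. Pads are 22 mm wide; open, the fingers measure 114 mm over their backs; the gripper's body (76 mm by 85 mm) begins 54 mm behind the grasp point. The pads swing forward as they close: fully open they stand 13 mm farther back than shut.
Start: joints at [-0.878, 0.385, 0.008, 0, -1.194, -0.259], TCP at [262.713, -567.081, 245.312] pointing down, gripper open.
Joint ranges: [-3.14, 3.14], [-1.21, 2.06], [-1.07, 1.41], [-3.16, 2.05], [-2.99, -0.16], [-3.1, 3.1]. Speed limits (rad/s): [2.79, 2.79, 3.14, 3.14, 3.14, 3.14].

## Interface

Orientations are given as a unit quaternion [x, y, z, w].
In Python, from bench import * gives the robot as it stands.
- The arm moves only by the tool carry_out, never from a script. Its argument "motion" is a list of rows, each a list of 7 numbers: the turn, a rotation vector about the tool's x, y, z in rad, then the shift along the tool's x, y, z in mm, then the opening, from -1 (shut) to 1 (fully open), so that 0 is half open. A call has 1 to 5 rows; each row is the pose to reach, as a shift and turn from the pose commanded when the call began, along the tool's axes at that moment; what a row does not reach only later rows make up. A row lasts 1/8 s, in which the tool goes at most 62.5 mm and 10.7 degrees, less where a joint would pass 70% of its speed; a pose out of reach is approached as far as the arm can. A call with a gripper value outside its range is refused whole. The fingers move at their own pace and stop on an object; the grip force is fixed at half the most. Time passes only in rows, so rows that repeat a pose let the fingers close. It gives the time, the measured TCP pose, the force, the opening and the grip force at its end, in the units of the state.
- read_state(): the state, without advancing time (a new reading comes with each control period).
- get_image(name): name is "side" or "top" or "wrist"; returns a dict with "color" (480x640x3 uint8, blue, green, red), "mtx" (3x3 intrinsics, pixels), "k1" (the pictures are not rectified: a ray, as slopes to the right and down, at radius r is drawn at 1 + k1 r^2 times it, then the intrinsics apply), "position" and "orientation" of the camera in the world. Camera axes: x right, y down, z forward; pixel columns grow to the right and rows downward; lengths in mm; the calibration is good to about 2 mm. A picture is of the moment at which its call begins. There is no depth.
- job_done(): hands the job in; it is judged then, once.
The state is a dict: "clock": time; "joints": joint angles; "joint_vel": joint speeds; "joint_efforts": joint torques, N m; "position": TCP position; "ee_rot": TCP orientation; "contact_force": force on the tool from outside, world axes, zero at the start; "wrist_torque": the same for the moment, N m; "gripper_width": finger opening in mm; "grasp_force": force on a finger pad.
Only numpy, scipy, OpenCV 4.12 (cv2) and the standard library are available. Lean on these libraries where they do the work, as an engineer would, in place of code of your own. Each camera call takes 0.05 s, during which the arm holds its last target. There are 200 camera calls.

## Working session

There is one attempt and no reset: what is moved stays moved. The work goes in short steps, Python scripts to look and compute and a tool call to move; the robot and the scene stay as the last step left them, time stands still between calls to the robot, and variables do not carry over. Pictures are saved under pics/ and viewed, at most 14 in all, crops included, and the job is handed in when it is done.

Besides the shell and the picture viewer there is one more tool, called as name([rows], argument=value, ...), one row to a line, values as JSON. carry_out: Moves the arm, as the interface text tells. Its arguments: {"type":"object","properties":{"motion":{"type":"array"}},"required":["motion"]}

```bash
ls; mkdir -p pics
cat > h.py <<'E'
from bench import *
import numpy as np, cv2
from scipy.spatial.transform import Rotation as R
def grab(n,save=None):
    im=get_image(n)
    if save: cv2.imwrite('pics/'+save,im['color'])
    return im
def ray(im,u,v):
    m=np.array(im['mtx']); k=im['k1']
    xd=(u-m[0,2])/m[0,0]; yd=(v-m[1,2])/m[1,1]
    x,y=xd,yd
    for _ in range(20):
        s=1+k*(x*x+y*y); x,y=xd/s,yd/s
    d=R.from_quat(im['orientation']).apply([x,y,1.0])
    return np.array(im['position'],float),d
def onz(im,u,v,z):
    p,d=ray(im,u,v); return p+d*(z-p[2])/d[2]
def proj(im,P):
    m=np.array(im['mtx']); q=R.from_quat(im['orientation']).inv().apply(np.array(P,float)-im['position'])
    x,y=q[0]/q[2],q[1]/q[2]; s=1+im['k1']*(x*x+y*y)
    return np.array([m[0,0]*x*s+m[0,2],m[1,1]*y*s+m[1,2]])
E
python3 - <<'E'
from h import *
for n in ('side','top'):
    im=grab(n,n+'0.png'); print(n,im['position'],im['orientation'],im['mtx'],im['k1'])
print(read_state())
E
```

```text
pics
side [241.07478669 966.2281384  935.69998333] [-0.12052284  0.90433455 -0.40687314  0.04590764] [[554.25945961   0.         318.47631741]
 [  0.         554.25945961 244.27914173]
 [  0.           0.           1.        ]] -0.04669287981823294
top [ 291.9623192    28.5003086  1110.44919931] [ 0.70904618 -0.69999076  0.05861432 -0.0618935 ] [[459.78715348   0.         317.10959663]
 [  0.         459.78715348 241.15802893]
 [  0.           0.           1.        ]] -0.024883584568559526
{'clock': 0.1, 'joints': array([-8.78405509e-01,  3.85518999e-01,  6.76947557e-03, -4.22621449e-04,
       -1.19402314e+00, -2.58596848e-01]), 'joint_vel': array([ 0.00157941, -0.00173621,  0.00284543,  0.00205559,  0.00094857,
       -0.00063029]), 'joint_efforts': array([-5.75175745e-04, -3.93319988e+01,  1.88929868e+01,  4.19800535e+00,
       -2.64692688e-03,  2.00260992e-06]), 'position': array([ 262.50285286, -566.65798428,  244.31177751]), 'ee_rot': array([-2.15124129e-01,  9.76586194e-01,  9.68461406e-04, -2.77738563e-04]), 'contact_force': array([-0.69856595,  0.75842246,  0.226133  ]), 'wrist_torque': array([-0.00259167, -0.02990227,  0.01948724]), 'grasp_force': 0.0, 'gripper_width': 85.17883929965572}
```

View pics/top0.png

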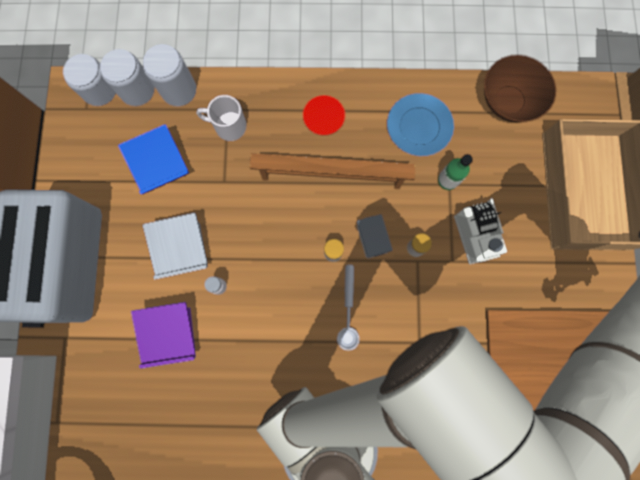

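View pics/side0.png

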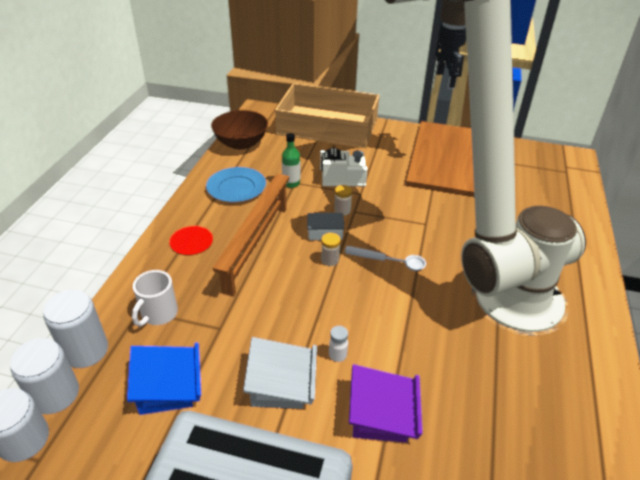

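The top view shows two jars at about (334,248) and (421,243), with the tub at (374,236) between them. The ledge runs (251,163)–(414,172), the steel deck is at (176,245), the counter at (482,232) with its key at (495,244), the shaker at (215,285) and the oil bottle at (455,172). The side view agrees.

```bash
cat > m1.py <<'E'
from h import *
def blobs(mask,amin=40):
    n,l,s,c=cv2.connectedComponentsWithStats(mask.astype(np.uint8)); 
    return [(s[i,4],c[i],(l==i)) for i in range(1,n) if s[i,4]>=amin]
T=grab('top'); S=grab('side')
for n,im in(('top',T),('side',S)):
    hsv=cv2.cvtColor(im['color'],cv2.COLOR_BGR2HSV).astype(int); h,s,v=hsv[...,0],hsv[...,1],hsv[...,2]
    print(n,'brass',[(a,c.round(1),onz(im,*c,72).round(1)) for a,c,_ in blobs((h>=19)&(h<=30)&(s>150)&(v>110),30)])
    grey=(s<70)
    for a,c,m in blobs(grey,60):
        r=cv2.minAreaRect(np.argwhere(m)[:,::-1].astype(np.float32))
        print(n,'grey',a,np.round(r[0],1),np.round(r[1],1),round(r[2],1), 'v',int(np.median(v[m])))
t=cv2.resize(T['color'][190:275,440:530],None,fx=6,fy=6,interpolation=cv2.INTER_CUBIC)
s=cv2.resize(S['color'][140:270,290:380],None,fx=4,fy=4,interpolation=cv2.INTER_CUBIC)
o=np.zeros((520,540+0,3),np.uint8)
cv2.imwrite('pics/c1.png',np.hstack([t[:510,:430],s[:510,:360]]))
E
python3 m1.py
```

```text
top brass [(np.int32(266), array([421.8, 242.1]), array([ 471.6, -205.5,   72. ])), (np.int32(302), array([333.6, 248. ]), array([455.4,  -3.3,  72. ]))]
top grey 68793 [319.5 239.5] [479. 639.] 90.0 v 191
top grey 220 [420.5 124.5] [63. 67.] 90.0 v 139
top grey 1484 [225.5 115.6] [50.5 38.6] 43.5 v 141
top grey 83 [466.3 159.7] [ 8.5 10.6] 45.0 v 38
top grey 265 [448.9 179. ] [22.7 19.9] 37.4 v 120
top grey 2345 [480.9 231.7] [58.6 43. ] 72.3 v 108
top grey 3195 [175.2 245.1] [58.  56.9] 77.8 v 210
top grey 1082 [373.6 235.5] [39.8 28. ] 74.1 v 77
top grey 94 [412.3 250.3] [17.1  8.5] 49.8 v 95
top grey 42157 [448.  363.5] [231. 382.] 90.0 v 162
top grey 882 [347.5 307. ] [86. 23.] 90.0 v 129
top grey 314 [214.9 284.8] [21.8 16.8] 18.4 v 168
side brass [(np.int32(129), array([342.7, 190. ]), array([ 469.9, -201.4,   72. ])), (np.int32(219), array([330.6, 240. ]), array([452.7,   1.8,  72. ]))]
side grey 68548 [116.5 230.5] [461. 233.] 90.0 v 216
side grey 50014 [497. 178.] [356. 284.] 90.0 v 175
side grey 1541 [343.5 166.5] [47. 37.] 0.0 v 142
side grey 250 [291.  172.5] [19. 16.] 90.0 v 156
side grey 155 [236. 184.] [60. 36.] 0.0 v 154
side grey 1046 [328.5 218. ] [42. 43.] 90.0 v 75
side grey 257 [330.5 255.5] [17. 17.] 90.0 v 122
side grey 634 [384.7 258.3] [81.6 15.4] 7.9 v 128
side grey 2048 [154. 298.] [56. 44.] 90.0 v 177
side grey 572 [338. 343.] [34. 18.] 90.0 v 174
side grey 4362 [280.8 374.7] [72. 68.] 7.6 v 219
side grey 9726 [248. 445.] [ 68. 206.] 90.0 v 202
```

View pics/c1.png

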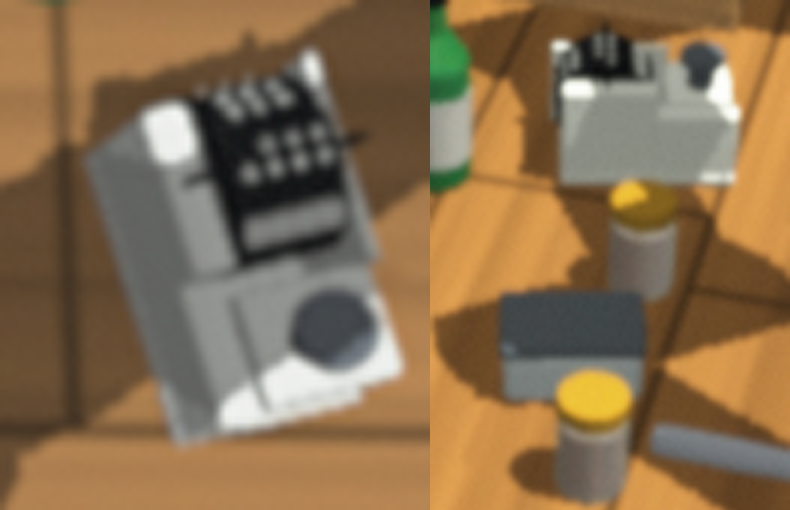

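The crop shows the key at about (495.7,244.7) in the top view and the pointers' midpoint at about (485.3,216.7). The dot row with seven dots is near the mark, and the white bar has just gone past it to (488.8,227.5). Next I'll find the deck, tub and ledge corners.

Run:
```python
from h import *
T=grab('top')
a=cv2.resize(T['color'][200:285,130:215],None,fx=5,fy=5,interpolation=cv2.INTER_CUBIC)
b=cv2.resize(T['color'][205:270,345:405],None,fx=6,fy=6,interpolation=cv2.INTER_CUBIC)[:,:360]
l=cv2.resize(T['color'][140:200,240:425],None,fx=785/185,fy=2.9,interpolation=cv2.INTER_CUBIC)
o=np.zeros((600,785,3),np.uint8); o[:425,:425]=a; o[:390,425:785]=b; o[426:600]=l[:174]
cv2.imwrite('pics/c2.png',o)
hsv=cv2.cvtColor(T['color'],cv2.COLOR_BGR2HSV).astype(int)
def quad(m):
    c=max(cv2.findContours(m.astype(np.uint8),cv2.RETR_EXTERNAL,cv2.CHAIN_APPROX_NONE)[0],key=cv2.contourArea)
    for e in np.arange(1,8,.5):
        p=cv2.approxPolyDP(c,e,True)
        if len(p)<=4: break
    return p[:,0],cv2.minAreaRect(c)
g=(hsv[...,1]<70)
m=np.zeros(g.shape,bool); m[200:285,135:212]=g[200:285,135:212]&(hsv[200:285,135:212,2]>120); print(quad(m))
m=np.zeros(g.shape,bool); m[205:270,345:405]=g[205:270,345:405]&(hsv[205:270,345:405,2]<110); 
q,r=quad(m);print(q,r); print(onz(T,*r[0],46),[onz(T,*p,46).round(0) for p in cv2.boxPoints(r)])
k=np.zeros(g.shape,bool); k[235:256,485:506]=(hsv[235:256,485:506,2]<100); c=np.argwhere(k).mean(0)[::-1];print('key',k.sum(),c,onz(T,*c,84))
print('mark',onz(T,485.3,216.7,86))
```

```text
(array([[194, 213],
       [142, 225],
       [154, 279],
       [206, 267]], dtype=int32), ((174.6688232421875, 245.60086059570312), (57.19456100463867, 55.60369110107422), 77.82854461669922))
[[380 214]
 [357 221]
 [366 257]
 [391 250]] ((373.4945983886719, 235.732421875), (39.922157287597656, 27.71759605407715), 72.89727020263672)
[489.96272361 -97.87335437  46.        ] [array([526., -53.,  46.]), array([ 546., -116.,   46.]), array([ 455., -142.,   46.]), array([435., -80.,  46.])]
key 111 [494.36936937 243.72972973] [ 467.91851847 -367.71346624   84.        ]
mark [ 530.02263729 -349.39679996   86.        ]
```

View pics/c2.png

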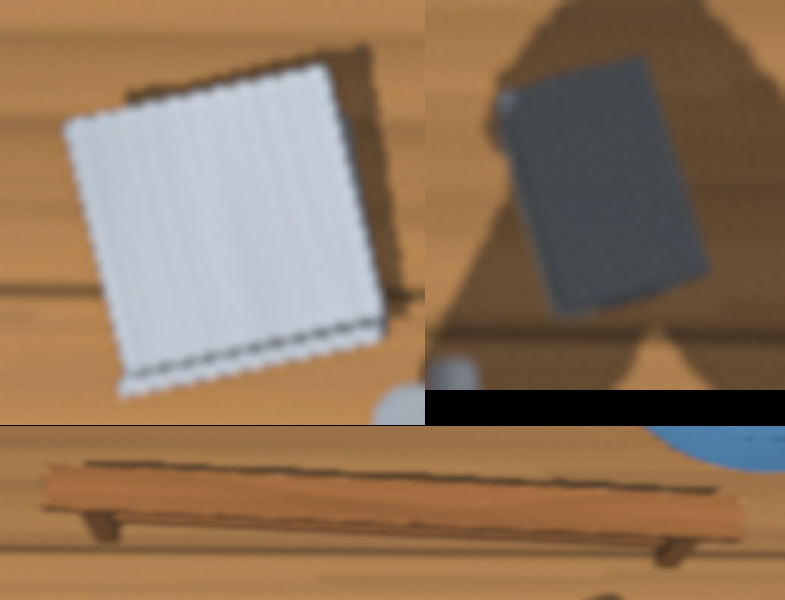

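The crop gives deck corners TL (143,224.4), TR (195.4,213), BL (154.4,279.6) and BR (206.6,268.4). The ledge top runs from (250.6,152.8)/(250.6,168.3) on the left to (414.9,164.5)/(414.9,179.7) on the right.

```bash
cat >> h.py <<'E'
def down(phi):  # tool pointing down, tool x at phi (rad)
    c,s=np.cos(phi),np.sin(phi)
    return R.from_matrix(np.array([[c,s,0],[s,-c,0],[0,0,-1]]).T.reshape(3,3).T)
def plan(P,Rt,st=None):
    st=st or read_state(); R0=R.from_quat(st['ee_rot']); 
    rv=(R0.inv()*Rt).as_rotvec(); t=R0.inv().apply(np.array(P,float)-st['position'])
    print('turn',rv.round(3),'shift',t.round(1),'|n|',round(np.degrees(np.linalg.norm(rv)),1),round(np.linalg.norm(t)))
E
python3 - <<'E'
from h import *
T=grab('top')
L=[onz(T,*p,100) for p in((250.6,152.8),(250.6,168.3),(414.9,164.5),(414.9,179.7))]
print('ledge',np.round(L,0).tolist(),np.mean(L,0)); a=(L[0]+L[1]-L[2]-L[3])/2; print(a,np.linalg.norm(a), np.degrees(np.arctan2(a[1],a[0])))
u=[onz(T,*p,66.8) for p in((143,224.4),(195.4,213))]; print('deck up',u,np.linalg.norm(u[0]-u[1]))
d=u[0]-u[1]; yaw=np.arctan2(d[1],d[0])-np.pi/2; print(np.degrees(yaw))
b=[onz(T,*p,z) for p,z in(((154.4,279.6),33),((206.6,268.4),33),((156,275),47),((206.6,264.4),47))]; print(np.round(b,0).tolist())
x=np.array([np.cos(yaw),np.sin(yaw),0]); c=(u[0]+u[1])/2-x*62.8; c[2]=50; print('deck c',c)
for q in b: print((q-c)@x)
S=grab('side'); print('side mid proj',[proj(S,p) for p in (u[0],u[1])])
print(np.allclose(down(.3).as_matrix()[:,0],[np.cos(.3),np.sin(.3),0]),down(.3).as_matrix().round(2).tolist())
plan([455,-2,160],down(-np.pi/2))
E
```

```text
ledge [[671.0, 191.0, 100.0], [634.0, 189.0, 100.0], [648.0, -188.0, 100.0], [611.0, -187.0, 100.0]] [641.03596884   1.22506037 100.        ]
[ 23.13214864 377.65876799   0.        ] 378.36654363350755 86.49492919392367
deck up [array([506.27798923, 440.6413607 ,  66.8       ]), array([534.88864625, 319.5350758 ,  66.8       ])] 124.43995314307966
13.292088878584376
[[381.0, 417.0, 33.0], [409.0, 295.0, 33.0], [391.0, 409.0, 47.0], [417.0, 292.0, 47.0]]
deck c [459.46569032 365.64953344  50.        ]
-64.71201953529085
-65.35984858416879
-57.21022914158817
-58.40530831406659
side mid proj [array([244.30535489, 389.51705939]), array([252.07446433, 335.93377294])]
True [[0.96, 0.3, 0.0], [0.3, -0.96, 0.0], [0.0, 0.0, -1.0]]
turn [ 0.     0.    -1.137] shift [-412.   431.8   85.2] |n| 65.1 603
```

carry_out([
  [0,0,-0.18,-60,62,0,1],
  [0,0,-0.36,-120,124,0,1],
  [0,0,-0.54,-180,187,10,1],
  [0,0,-0.72,-240,250,15,1],
  [0,0,-0.9,-300,314,20,1],
])

```text
clock: 0.98
position: [364.4, -270.1, 233.0]
ee_rot: [-0.621, 0.784, -0.0, 0.0]
contact_force: [0.9, -0.7, -0.0]
gripper_width: 85.5
grasp_force: 0.0
```

Run:
```python
from h import *
print(read_state()['position']); plan([455,-2,150],down(np.radians(-93.5)))
```

```text
[ 364.42997965 -270.13242497  232.98814247]
turn [-0.001 -0.    -0.17 ] shift [-281.8  -26.6   83. ] |n| 9.8 295
```

carry_out([
  [0,0,-0.17,-60,-7,17,1],
  [0,0,-0.17,-120,-12,33,1],
  [0,0,-0.17,-180,-18,50,1],
  [0,0,-0.17,-240,-22,66,1],
  [0,0,-0.17,-270,-26,78,1],
])

```text
clock: 1.6
position: [453.3, -13.0, 154.5]
ee_rot: [-0.684, 0.729, -0.0, 0.0]
contact_force: [0.7, -0.4, 0.7]
gripper_width: 85.4
grasp_force: 0.0
```

carry_out([
  [0,0,0,0,0,0,1],
  [0,0,0,0,0,0,1],
])

```text
clock: 1.85
position: [452.5, -15.9, 155.0]
ee_rot: [-0.683, 0.73, -0.0, -0.0]
contact_force: [-0.2, 0.6, 0.1]
gripper_width: 85.6
grasp_force: 0.0
```

```bash
cat > w.py <<'E'
from h import *
import sys
# wrist view: brass caps located on plane z
W=grab('wrist',sys.argv[1] if len(sys.argv)>1 else None)
z=float(sys.argv[2]) if len(sys.argv)>2 else 72
hsv=cv2.cvtColor(W['color'],cv2.COLOR_BGR2HSV).astype(int); h,s,v=hsv[...,0],hsv[...,1],hsv[...,2]
m=((h>=19)&(h<=30)&(s>150)&(v>90)).astype(np.uint8)
for c in cv2.findContours(m,cv2.RETR_EXTERNAL,cv2.CHAIN_APPROX_NONE)[0]:
    if cv2.contourArea(c)>300:
        p=np.array([onz(W,*q[0],z)[:2] for q in c],np.float32)
        k,r=cv2.minEnclosingCircle(p); print('px',c[:,0].mean(0).round(),'circle',np.round(k,1),'r',round(r,1),'mean',p.mean(0).round(1))
print(W['position'],read_state()['position'],read_state()['ee_rot'].round(4))
E
python3 w.py w1.png; python3 -c "
from h import *
plan([455,-2,150],down(np.radians(-93.5)))"
```

```text
[447.91370048 -84.77706523 282.53468611] [452.53795052 -16.19744708 155.1603155 ] [-6.827e-01  7.307e-01 -1.000e-04  2.000e-04]
turn [-0.     0.    -0.007] shift [-14.3  -1.5   5.2] |n| 0.4 15
```

View pics/w1.png

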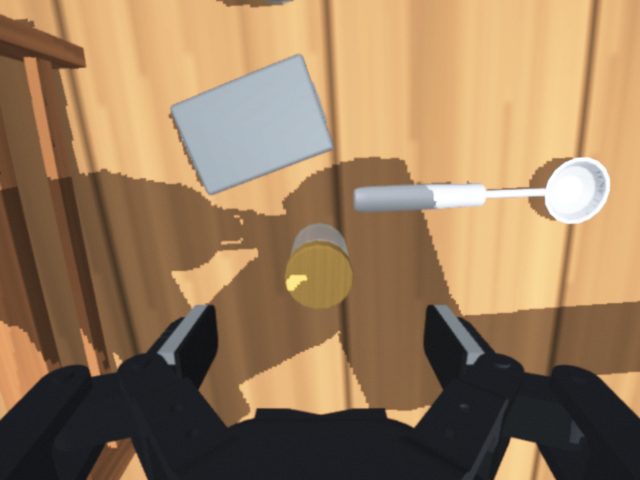

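The wrist view shows the cap (in shade) centred at about (319,274), radius 33 px, roughly midway between the fingers. The tub is to the upper left.

```bash
sed -i 's/(s>150)&(v>90)/(s>110)\&(v>60)/; s/h>=19/h>=21/' w.py; python3 w.py
python3 - <<'E'
from h import *
W=grab('wrist'); p=onz(W,319,274,72); print(p, onz(W,352,274,72)-p)
hsv=cv2.cvtColor(W['color'],cv2.COLOR_BGR2HSV); print(hsv[280,325],hsv[350,300],hsv[282,296])
q=[onz(W,*c,46) for c in((171,107),(301,55),(331,148),(210,193))]; print(np.mean(q,0),np.round(q,0).tolist())
plan([p[0],p[1],55],down(np.radians(-93.5)))
E
```

```text
[447.79023538 -85.13006242 282.69053226] [452.53688932 -16.37508826 155.25487593] [-6.825e-01  7.309e-01 -2.000e-04  3.000e-04]
[454.0342361   -7.42438247  72.        ] [-21.02771351   1.45369906   0.        ]
[ 20 147 160] [ 15 127 124] [ 25 116 251]
[ 490.41812048 -100.51199878   46.        ] [[541.0, -117.0, 46.0], [456.0, -140.0, 46.0], [441.0, -84.0, 46.0], [524.0, -61.0, 46.0]]
turn [-0.001  0.    -0.008] shift [ -9.1  -0.7 100.3] |n| 0.4 101
```

carry_out([
  [0,0,-0.01,-11,-1,40,1],
  [0,0,-0.01,-11,-1,80,1],
  [0,0,-0.01,-11,-1,117,1],
  [0,0,-0.01,-11,-1,117,1],
  [0,0,-0.01,-11,-1,117,-0.6],
])

```text
clock: 2.62
position: [455.4, -4.9, 39.0]
ee_rot: [-0.687, 0.727, -0.001, 0.001]
contact_force: [0.9, 0.5, 0.5]
gripper_width: 69.9
grasp_force: 0.0
```

carry_out([
  [0,0,0,0,0,0,-0.6],
  [0,0,0,0,0,0,-0.6],
  [0,0,0,0,0,0,-0.6],
])

```text
clock: 3.0
position: [455.1, -4.5, 39.4]
ee_rot: [-0.687, 0.727, -0.001, 0.001]
contact_force: [-2.0, 0.0, 5.3]
gripper_width: 43.1
grasp_force: 59.8
```

carry_out([
  [0,0,0,0,0,-50,-0.6],
  [0,0,0,0,0,-100,-0.6],
  [0,0,0,0,0,-145,-0.6],
  [0,0,0,0,0,-145,-0.6],
])

```text
clock: 3.5
position: [456.4, -4.0, 187.1]
ee_rot: [-0.687, 0.727, -0.002, 0.005]
contact_force: [-0.0, -0.5, -3.2]
gripper_width: 43.2
grasp_force: 61.9
```

Run:
```python
from h import *
s=read_state();print(s['position'],s['gripper_width'],s['contact_force']); plan([644,51,182],down(np.radians(-93.5)))
```

```text
[456.44818922  -4.00778142 187.0514399 ] 43.24780566845455 [-0.0068591  -0.51027413 -3.16983714]
turn [-0.01   0.004  0.004] shift [ -65.5 -184.1    7.1] |n| 0.7 196
```

carry_out([
  [0,0,0,-20,-55,0,-0.6],
  [0,0,0,-40,-110,0,-0.6],
  [0,0,0,-56,-160,0,-0.6],
  [0,0,0,-65,-184,0,-0.6],
  [0,0,0,-65,-184,0,-0.6],
])

```text
clock: 4.12
position: [642.1, 50.2, 179.9]
ee_rot: [-0.687, 0.727, 0.001, -0.001]
contact_force: [-1.2, 0.3, -1.5]
gripper_width: 43.4
grasp_force: 62.0
```

carry_out([
  [0,0,0,0,0,0,-0.6],
  [0,0,0,0,0,0,-0.6],
])

```text
clock: 4.38
position: [640.7, 49.5, 182.7]
ee_rot: [-0.687, 0.727, 0.0, -0.0]
contact_force: [-0.7, -0.9, -2.5]
gripper_width: 43.2
grasp_force: 62.0
```

Run:
```python
from h import *
s=read_state();print(s['position'],s['gripper_width'],s['contact_force']); plan([644,51,142],down(np.radians(-93.5)))
grab('wrist','w2.png')
```

```text
[640.74556231  49.47406868 182.67913561] 43.165429773976086 [-0.72136501 -0.91856216 -2.50995562]
turn [ 0.001 -0.     0.004] shift [-1.7 -3.2 40.7] |n| 0.2 41
```

View pics/w2.png

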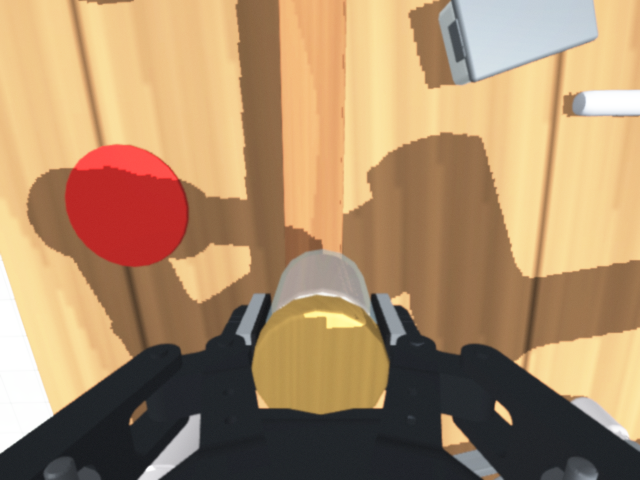

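The jar is held upright. The ledge's top edges are at columns of about 283 and 344 near row 180, just behind the jar, and the image axis lines up with the ledge.

Run:
```python
from h import *
W=grab('wrist')
for r in (60,180,230):
    row=W['color'][r].astype(int); print(r,[tuple(row[c]) for c in (274,278,282,286,290,332,336,340,344,348,352)])
    a,b=onz(W,283,r,100),onz(W,343,r,100); print(a.round(1),b.round(1),np.linalg.norm(a-b),((a+b)/2).round(1), 'pred x',641+.0613*((a+b)[1]/2-1.2))
s=read_state(); print(s['position'])
```

```text
60 [(np.int64(74), np.int64(107), np.int64(144)), (np.int64(74), np.int64(107), np.int64(143)), (np.int64(117), np.int64(175), np.int64(237)), (np.int64(123), np.int64(186), np.int64(242)), (np.int64(123), np.int64(186), np.int64(243)), (np.int64(112), np.int64(168), np.int64(233)), (np.int64(110), np.int64(165), np.int64(230)), (np.int64(115), np.int64(173), np.int64(235)), (np.int64(112), np.int64(168), np.int64(232)), (np.int64(149), np.int64(213), np.int64(247)), (np.int64(143), np.int64(204), np.int64(243))]
[654.6 -66.5 100. ] [621.9 -64.6 100. ] 32.7161229651286 [638.3 -65.6 100. ] pred x 636.9074946685744
180 [(np.int64(70), np.int64(105), np.int64(139)), (np.int64(72), np.int64(105), np.int64(142)), (np.int64(72), np.int64(105), np.int64(143)), (np.int64(121), np.int64(180), np.int64(240)), (np.int64(124), np.int64(185), np.int64(242)), (np.int64(113), np.int64(170), np.int64(234)), (np.int64(112), np.int64(169), np.int64(233)), (np.int64(120), np.int64(180), np.int64(240)), (np.int64(151), np.int64(216), np.int64(249)), (np.int64(158), np.int64(222), np.int64(250)), (np.int64(151), np.int64(214), np.int64(248))]
[660.1  -1.9 100. ] [6.246e+02 1.000e-01 1.000e+02] 35.513026895055084 [642.4  -0.9 100. ] pred x 640.8720070248979
230 [(np.int64(70), np.int64(103), np.int64(138)), (np.int64(72), np.int64(105), np.int64(141)), (np.int64(72), np.int64(105), np.int64(142)), (np.int64(62), np.int64(94), np.int64(138)), (np.int64(64), np.int64(97), np.int64(142)), (np.int64(115), np.int64(172), np.int64(236)), (np.int64(114), np.int64(172), np.int64(235)), (np.int64(120), np.int64(182), np.int64(241)), (np.int64(82), np.int64(121), np.int64(161)), (np.int64(83), np.int64(122), np.int64(163)), (np.int64(82), np.int64(120), np.int64(160))]
[662.7  28.3 100. ] [625.8  30.5 100. ] 36.90937504487482 [644.3  29.4 100. ] pred x 642.7296989469098
[641.13732699  49.55481659 183.14240781]
```

carry_out([
  [0,0,0,-1,-4,15,-0.6],
  [0,0,0,-1,-4,30,-0.6],
  [0,0,0,-1,-4,39,-0.6],
  [0,0,0,-1,-4,43,-0.6],
  [0,0,0,-1,-4,43,-0.6],
])

```text
clock: 5.1
position: [646.1, 50.6, 139.9]
ee_rot: [-0.687, 0.727, -0.0, 0.0]
contact_force: [-0.0, 0.0, -2.1]
gripper_width: 43.1
grasp_force: 62.3
```

carry_out([
  [0,0,0,0,0,0,-0.6],
])

```text
clock: 5.22
position: [646.1, 50.6, 139.8]
ee_rot: [-0.687, 0.727, -0.0, 0.0]
contact_force: [-1.0, 0.8, -1.2]
gripper_width: 43.2
grasp_force: 62.3
```

carry_out([
  [0,0,0,0,1,1,-0.6],
  [0,0,0,0,1,1.5,-0.6],
])

```text
clock: 5.48
position: [645.9, 50.6, 139.5]
ee_rot: [-0.687, 0.727, -0.001, 0.001]
contact_force: [-1.6, -0.1, 3.6]
gripper_width: 43.0
grasp_force: 62.2
```

carry_out([
  [0,0,0,0,0,0,-0.2],
  [0,0,0,0,0,0,0.3],
  [0,0,0,0,0,0,1],
  [0,0,0,0,0,0,1],
])

```text
clock: 5.98
position: [644.6, 50.6, 137.9]
ee_rot: [-0.687, 0.727, 0.0, -0.0]
contact_force: [1.1, 0.9, -0.5]
gripper_width: 85.1
grasp_force: 0.0
```

carry_out([
  [0,0,0,0,0,-25,1],
  [0,0,0,0,0,-60,1],
  [0,0,0,0,0,-85,1],
  [0,0,0,0,0,-85,1],
])

```text
clock: 6.48
position: [645.9, 50.9, 225.7]
ee_rot: [-0.687, 0.727, -0.001, 0.002]
contact_force: [0.3, -0.7, 0.3]
gripper_width: 85.2
grasp_force: 0.0
```

Run:
```python
from h import *
S=grab('side'); T=grab('top')
cv2.imwrite('pics/c3.png',np.hstack([cv2.resize(S['color'][150:290,200:380],None,fx=2.2,fy=2.2),cv2.resize(T['color'][130:270,270:450],None,fx=2.2,fy=2.2)]))
plan([472,-206,165],down(np.radians(-93.5)))
```

```text
turn [0.001 0.    0.004] shift [266.1 157.3  57.6] |n| 0.2 314
```

View pics/c3.png

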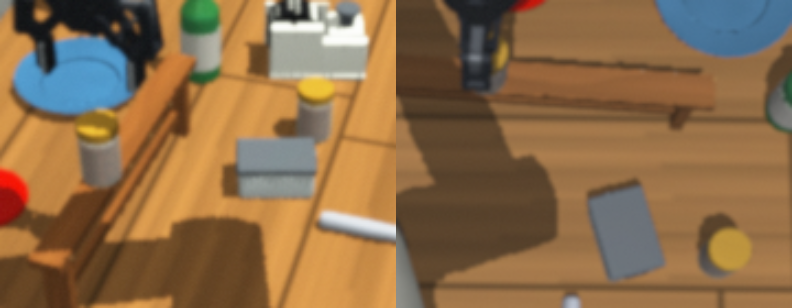

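The first jar stands upright on the ledge, left of its middle. The second jar and the tub are untouched.

carry_out([
  [0,0,0,52,31,0,1],
  [0,0,0,105,62,0,1],
  [0,0,0,158,93,20,1],
  [0,0,0,212,125,40,1],
  [0,0,0,266,157,57,1],
])

```text
clock: 7.2
position: [475.0, -200.8, 166.5]
ee_rot: [-0.687, 0.727, 0.001, -0.001]
contact_force: [0.3, -0.8, -0.1]
gripper_width: 85.5
grasp_force: 0.0
```

carry_out([
  [0,0,0,0,0,0,1],
  [0,0,0,0,0,0,1],
])

```text
clock: 7.45
position: [476.9, -199.9, 167.6]
ee_rot: [-0.686, 0.727, 0.001, -0.0]
contact_force: [0.2, 0.0, 0.3]
gripper_width: 85.5
grasp_force: 0.0
```

Run:
```python
from h import *
T=grab('top'); hsv=cv2.cvtColor(T['color'],cv2.COLOR_BGR2HSV).astype(int); h,s,v=hsv[...,0],hsv[...,1],hsv[...,2]
W=grab('wrist','w3.png'); plan([472,-206,39],down(np.radians(-93.5)))
hs=cv2.cvtColor(W['color'],cv2.COLOR_BGR2HSV).astype(int)
m=((hs[...,0]>=18)&(hs[...,0]<=32)&(hs[...,1]>140)).astype(np.uint8)
for c in cv2.findContours(m,0,1)[0]:
    if cv2.contourArea(c)>400:
        k,r=cv2.minEnclosingCircle(c); print(k,r,cv2.contourArea(c)/(3.14*r*r),onz(W,*k,72))
```

```text
turn [-0.    -0.     0.005] shift [  7.3   5.5 129.3] |n| 0.3 130
(330.0, 241.0) 32.80253982543945 0.3634576178642795 [ 470.6600096  -208.34564575   72.        ]
```

carry_out([
  [0,0,0,7,6,40,1],
  [0,0,0,7,6,85,1],
  [0,0,0,7,6,129,1],
  [0,0,0,7,6,129,1],
  [0,0,0,7,6,129,-0.6],
])

```text
clock: 8.18
position: [472.6, -206.0, 40.7]
ee_rot: [-0.687, 0.726, -0.001, 0.001]
contact_force: [0.7, -0.4, 0.6]
gripper_width: 69.7
grasp_force: 0.0
```

carry_out([
  [0,0,0,0,0,0,-0.6],
  [0,0,0,0,0,0,-0.6],
  [0,0,0,0,0,0,-0.6],
])

```text
clock: 8.55
position: [471.8, -206.4, 41.4]
ee_rot: [-0.687, 0.727, -0.001, 0.001]
contact_force: [-0.4, 1.8, 6.9]
gripper_width: 43.4
grasp_force: 59.9
```

carry_out([
  [0,0,0,0,0,-50,-0.6],
  [0,0,0,0,0,-100,-0.6],
  [0,0,0,0,0,-145,-0.6],
  [0,0,0,0,0,-145,-0.6],
])

```text
clock: 9.05
position: [473.2, -206.7, 189.3]
ee_rot: [-0.687, 0.727, -0.004, 0.003]
contact_force: [0.4, -0.2, -3.6]
gripper_width: 43.2
grasp_force: 61.3
```

Run:
```python
from h import *
s=read_state();print(s['position'],s['gripper_width'],s['contact_force']); plan([638.5,-60,185],down(np.radians(-93.5)))
```

```text
[ 473.18826067 -206.74338599  189.28517279] 43.20836872923857 [ 0.43172316 -0.18392209 -3.58126134]
turn [-0.011 -0.001  0.004] shift [-155.9 -156.7    5.8] |n| 0.7 221
```

carry_out([
  [0,0,0,-42,-42,0,-0.6],
  [0,0,0,-84,-84,0,-0.6],
  [0,0,0,-125,-126,0,-0.6],
  [0,0,0,-156,-158,0,-0.6],
  [0,0,0,-156,-158,0,-0.6],
])

```text
clock: 9.68
position: [638.7, -57.3, 182.4]
ee_rot: [-0.688, 0.726, 0.001, -0.001]
contact_force: [-0.5, -0.1, -1.7]
gripper_width: 43.4
grasp_force: 61.4
```

carry_out([
  [0,0,0,0,0,0,-0.6],
  [0,0,0,0,0,0,-0.6],
])

```text
clock: 9.93
position: [636.5, -60.4, 184.3]
ee_rot: [-0.686, 0.727, 0.0, -0.0]
contact_force: [0.1, -0.8, -1.2]
gripper_width: 43.5
grasp_force: 61.4
```

Run:
```python
from h import *
s=read_state();print(s['position'],s['gripper_width'],s['contact_force']); plan([638.7,-60,141.2],down(np.radians(-93.5)))
```

```text
[636.46432582 -60.41389921 184.26533179] 43.541018969413805 [ 0.06977151 -0.80725228 -1.17421662]
turn [ 0.001 -0.     0.003] shift [-0.5 -2.2 43.1] |n| 0.2 43
```

carry_out([
  [0,0,0,0,-2,15,-0.6],
  [0,0,0,0,-2,30,-0.6],
  [0,0,0,0,-2,39,-0.6],
  [0,0,0,0,-2,43,-0.6],
  [0,0,0,0,-2,43,-0.6],
])

```text
clock: 10.55
position: [639.6, -59.7, 141.6]
ee_rot: [-0.687, 0.727, -0.0, 0.0]
contact_force: [-0.8, 0.2, -0.1]
gripper_width: 43.3
grasp_force: 61.8
```

carry_out([
  [0,0,0,0,0,0.5,-0.6],
  [0,0,0,0,0,1,-0.6],
])

```text
clock: 10.8
position: [639.6, -59.7, 141.5]
ee_rot: [-0.687, 0.727, -0.0, 0.0]
contact_force: [-3.2, 0.7, 5.7]
gripper_width: 43.2
grasp_force: 61.8
```

Touching. Release and go up.

carry_out([
  [0,0,0,0,0,0,-0.2],
  [0,0,0,0,0,0,0.3],
  [0,0,0,0,0,0,1],
  [0,0,0,0,0,0,1],
])

```text
clock: 11.3
position: [639.6, -59.7, 140.1]
ee_rot: [-0.687, 0.727, 0.0, -0.0]
contact_force: [-0.7, 0.2, -0.4]
gripper_width: 85.1
grasp_force: 0.0
```

carry_out([
  [0,0,0,0,0,-25,1],
  [0,0,0,0,0,-60,1],
  [0,0,0,0,0,-85,1],
  [0,0,0,0,0,-85,1],
])

```text
clock: 11.8
position: [640.8, -59.6, 227.9]
ee_rot: [-0.687, 0.727, -0.002, 0.002]
contact_force: [0.0, -0.4, -0.5]
gripper_width: 85.4
grasp_force: 0.0
```

```bash
cat > tub.py <<'E'
from h import *
T=grab('top')
hsv=cv2.cvtColor(T['color'],cv2.COLOR_BGR2HSV).astype(int)
m=np.zeros((480,640),np.uint8); m[190:300,310:450]=((hsv[...,1]<75)&(hsv[...,2]<150))[190:300,310:450]
m=cv2.morphologyEx(m,cv2.MORPH_OPEN,np.ones((7,7)))
c=max(cv2.findContours(m,0,1)[0],key=cv2.contourArea); r=cv2.minAreaRect(c); b=np.array([onz(T,*p,46) for p in cv2.boxPoints(r)])
e=[b[1]-b[0],b[2]-b[1]]; e.sort(key=np.linalg.norm); l=e[1]*np.sign(e[1][0]); c=b.mean(0); yaw=np.degrees(np.arctan2(l[1],l[0]))
print('tub',c.round(1),'yaw',yaw.round(1),'size',[np.linalg.norm(x).round(1) for x in e])
E
cat > t2.py <<'E'
from tub import *
plan([c[0],c[1],150],down(np.radians(yaw-180))); plan([c[0],c[1],150],down(np.radians(yaw)))
print(read_state()['joints'].round(2))
S=grab('side'); cv2.imwrite('pics/c4.png',np.hstack([cv2.resize(S['color'][150:290,200:380],None,fx=2.2,fy=2.2),cv2.resize(T['color'][130:270,270:450],None,fx=2.2,fy=2.2)]))
E
python3 t2.py
```

```text
tub [ 462.4 -105.8   46. ] yaw 15.8 size [np.float64(65.8), np.float64(95.9)]
turn [-1.000e-03  2.000e-03  1.238e+00] shift [ 56.4 174.6  75.6] |n| 70.9 198
turn [-2.000e-03 -1.000e-03 -1.904e+00] shift [ 56.4 174.6  75.6] |n| 109.1 198
[ 0.16  0.43  0.02 -0.   -1.17 -0.22]
```

View pics/c4.png

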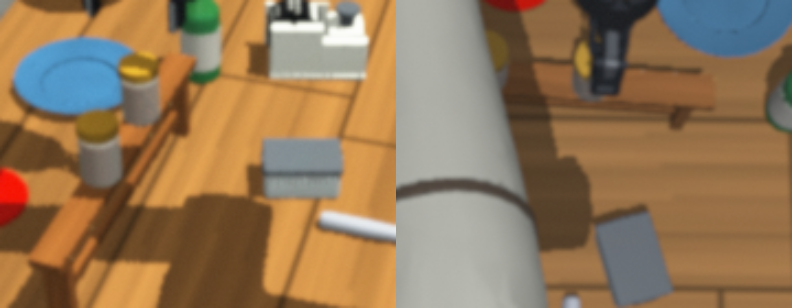

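Both jars stand upright on the ledge. The tub has been knocked to about (462,-106), yaw 15.8°.

carry_out([
  [0,0,0.17,15,45,0,1],
  [0,0,0.34,30,90,0,1],
  [0,0,0.51,45,135,20,1],
  [0,0,0.68,56,174,40,1],
  [0,0,0.85,56,174,60,1],
])

```text
clock: 12.52
position: [458.7, -106.3, 163.8]
ee_rot: [-0.323, 0.947, 0.001, -0.002]
contact_force: [0.5, 0.2, 0.8]
gripper_width: 85.3
grasp_force: 0.0
```

```bash
python3 -c "
from tub import *
plan([c[0],c[1],140],down(np.radians(yaw-180)))"
```

```text
tub [ 530.4 -155.1   46. ] yaw -44.1 size [np.float64(135.8), np.float64(270.6)]
turn [ 0.    -0.008  1.422] shift [-27.4 -82.8  20.8] |n| 81.5 90
```

```bash
python3 -c "
from h import *
plan([462.4,-105.8,140],down(np.radians(15.8-180)))"
```

```text
turn [ 0.004 -0.007  0.377] shift [-3.3 -2.3 21.4] |n| 21.6 22
```

carry_out([
  [0,0,0.17,-3,-2,0,1],
  [0,0,0.34,-3,-2,0,1],
  [0,0,0.377,-3,-2,5,1],
  [0,0,0.377,-3,-2,5,1],
])

```text
clock: 13.08
position: [465.7, -105.4, 159.5]
ee_rot: [-0.144, 0.99, 0.0, -0.001]
contact_force: [0.3, 0.3, 0.4]
gripper_width: 85.4
grasp_force: 0.0
```

Run:
```python
from h import *
W=grab('wrist','w5.png'); plan([462.4,-105.8,140],down(np.radians(15.8-180)))
```

```text
turn [ 0.    -0.001  0.014] shift [ 3.5  0.6 19.8] |n| 0.8 20
```

View pics/w5.png

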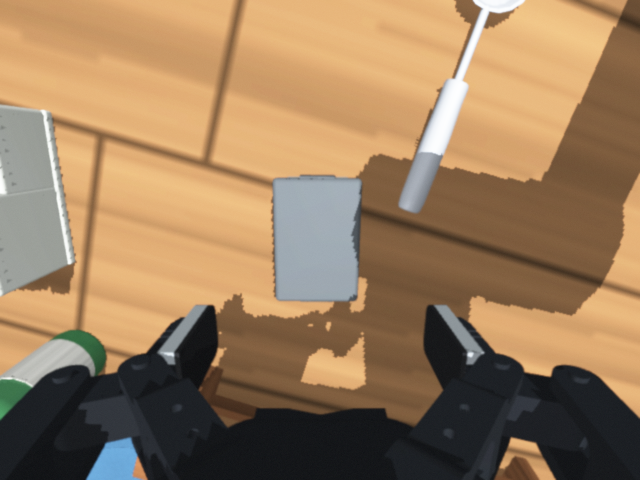

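The wrist view shows the lid as a rectangle (274,178)–(361,301), square to the tool and centred between the fingers.

Run:
```python
from h import *
W=grab('wrist'); q=np.array([onz(W,*p,46) for p in((274,178),(361,180),(359,301),(274,300))]); print(q.round(0).tolist())
print(np.linalg.norm(q[0]-q[1]),np.linalg.norm(q[1]-q[2])); c=q.mean(0); l=(q[0]+q[1]-q[2]-q[3]); print(c,np.degrees(np.arctan2(l[1],l[0])))
plan([c[0],c[1],25],down(np.radians(15.8-180)))
```

```text
[[427.0, -149.0, 46.0], [411.0, -92.0, 46.0], [496.0, -65.0, 46.0], [514.0, -126.0, 46.0]]
59.03552018991844 89.30501316770214
[ 462.09098593 -107.84410586   46.        ] -164.06598000226842
turn [ 0.    -0.001  0.013] shift [  4.4  -1.3 135.1] |n| 0.8 135
```

carry_out([
  [0,0,0.01,4,-0.5,45,1],
  [0,0,0.01,4,-0.5,90,1],
  [0,0,0.01,4,-0.5,120,1],
  [0,0,0.01,4,-0.5,134,1],
  [0,0,0.01,4,-0.5,134,1],
])

```text
clock: 13.8
position: [462.4, -107.0, 26.0]
ee_rot: [-0.138, 0.99, -0.0, -0.001]
contact_force: [-0.4, 0.6, 0.2]
gripper_width: 85.4
grasp_force: 0.0
```

carry_out([
  [0,0,0,0,0,0,-0.3],
  [0,0,0,0,0,0,-0.3],
  [0,0,0,0,0,0,-0.3],
  [0,0,0,0,0,0,-0.3],
])

```text
clock: 14.3
position: [463.8, -107.0, 28.0]
ee_rot: [-0.138, 0.99, -0.0, 0.002]
contact_force: [-0.6, 0.1, 7.2]
gripper_width: 61.0
grasp_force: 66.7
```

carry_out([
  [0,0,0,0,0,-45,-0.3],
  [0,0,0,0,0,-90,-0.3],
  [0,0,0,0,0,-135,-0.3],
  [0,0,0,0,0,-135,-0.3],
])

```text
clock: 14.8
position: [464.5, -106.8, 165.2]
ee_rot: [-0.138, 0.99, -0.0, 0.005]
contact_force: [2.0, -0.4, -3.1]
gripper_width: 60.8
grasp_force: 67.2
```

```bash
cat > dk.py <<'E'
from h import *
C=np.array([459.5,365.6,50.]); y0=np.radians(13.3); t=np.radians(15)
D=R.from_euler('ZY',[y0,-t]).as_matrix()   # columns deck x,y,z
RT=R.from_matrix(np.c_[-D[:,0],D[:,1],-D[:,2]])
def tgt(x,y,z): return C+D@np.array([x+1.8,y,z+5])
def go(x,y,z): plan(tgt(x,y,z),RT)
def where():
    s=read_state(); print('deck xyz of tub',(D.T@(s['position']-C)-[1.8,0,5]).round(1), s['contact_force'].round(1))
E
python3 -c "
from dk import *
print(D.round(2)); print(tgt(-6,0,80)); go(-6,0,100); print(read_state()['joints'].round(2))"
```

```text
[[ 0.94 -0.23 -0.25]
 [ 0.22  0.97 -0.06]
 [ 0.26  0.    0.97]]
[434.14235759 359.60570734 131.01665525]
turn [ 0.004 -0.252  0.045] shift [-93.  457.2  14.9] |n| 14.7 467
[ 0.12  0.21 -0.47  0.   -0.88 -1.41]
```

carry_out([
  [0,0,0,-12,60,-5,-0.3],
  [0,0,0,-24,120,-10,-0.3],
  [0,0,0,-36,180,-10,-0.3],
  [0,0,0,-48,240,-10,-0.3],
  [0,0,0,-60,300,-10,-0.3],
])

```text
clock: 15.42
position: [436.7, 199.3, 170.1]
ee_rot: [-0.138, 0.99, -0.0, -0.001]
contact_force: [1.8, -0.1, -3.1]
gripper_width: 61.1
grasp_force: 67.1
```

```bash
python3 -c "
from dk import *
go(-6,0,80);print(read_state()['position'])"
```

```text
turn [ 0.005 -0.264  0.044] shift [-41.4 154.9  38.9] |n| 15.4 165
[436.65854229 199.28228953 170.10632346]
```

carry_out([
  [0,-0.06,0.01,-14,52,0,-0.3],
  [0,-0.13,0.02,-28,104,10,-0.3],
  [0,-0.2,0.03,-41,148,25,-0.3],
  [0,-0.264,0.044,-41,148,38,-0.3],
  [0,-0.264,0.044,-41,148,38,-0.3],
])

```text
clock: 16.05
position: [434.5, 348.1, 129.6]
ee_rot: [-0.116, 0.985, 0.014, 0.127]
contact_force: [0.4, 0.5, -2.5]
gripper_width: 60.8
grasp_force: 67.2
```

carry_out([
  [0,0,0,0,0,0,-0.3],
  [0,0,0,0,0,0,-0.3],
  [0,0,0,0,0,0,-0.3],
])

```text
clock: 16.42
position: [437.9, 351.8, 134.2]
ee_rot: [-0.114, 0.985, 0.019, 0.131]
contact_force: [0.5, 0.0, -2.0]
gripper_width: 61.2
grasp_force: 67.2
```

Run:
```python
from dk import *
where(); go(-6,0,40)
W=grab('wrist','w6.png'); S=grab('side')
o=np.zeros((480,790,3),np.uint8); o[:360,:480]=cv2.resize(W['color'],(480,360)); o[:450,480:790]=cv2.resize(S['color'][280:430,220:323],(310,450)); cv2.imwrite('pics/c6.png',o)
```

```text
deck xyz of tub [-3.3 -8.5 82.6] [ 0.5  0.  -2. ]
turn [ 0.007  0.003 -0.002] shift [ 2.8  8.2 42.6] |n| 0.5 44
```

View pics/c6.png

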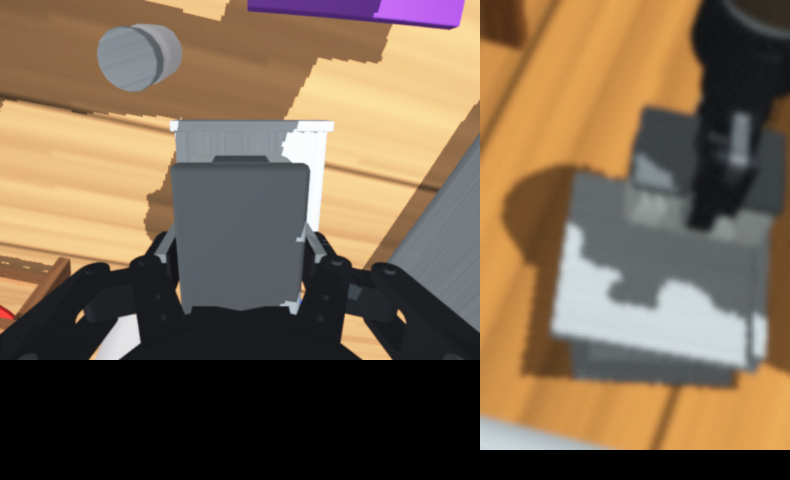

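The tub is held square to the slope and sits about 8 mm to one side. In full-resolution pixels the lip's outer top edge runs from (227,161) to (445,161). I'll check the deck position with it.

Run:
```python
from dk import *
W=grab('wrist')
def on(u,v,z):
    p,d=ray(W,u,v); q=D.T@(p-C); e=D.T@d; return (q+e*(z-q[2])/e[2]).round(1)
for uv in((227,161),(445,161),(227,174),(445,174)): print(on(*uv,14))
for uv in((230,217),(412,217),(310,207)): print('tub low edge',on(*uv,82.6+23))
where()
```

```text
[-64.6 -58.9  14. ]
[-64.5  62.8  14. ]
[-57.5 -59.4  14. ]
[-57.3  63.5  14. ]
tub low edge [-51.  -36.1 105.6]
tub low edge [-50.8  21.4 105.6]
tub low edge [-54.  -10.8 105.6]
deck xyz of tub [-3.9 -8.6 82.3] [-0.2 -0.1 -3. ]
```

carry_out([
  [0.007,0.003,0,2,9,15,-0.3],
  [0.007,0.003,0,2,9,30,-0.3],
  [0.007,0.003,0,2,9,45,-0.3],
  [0.007,0.003,0,2,9,53,-0.3],
  [0.007,0.003,0,2,9,53,-0.3],
])

```text
clock: 17.2
position: [446.7, 362.9, 81.3]
ee_rot: [-0.115, 0.985, 0.014, 0.129]
contact_force: [-0.4, -0.0, -2.3]
gripper_width: 60.7
grasp_force: 67.3
```

carry_out([
  [0,0,0,0,0,0,-0.3],
  [0,0,0,0,0,0,-0.3],
])

```text
clock: 17.45
position: [446.8, 363.7, 82.5]
ee_rot: [-0.115, 0.985, 0.015, 0.13]
contact_force: [-0.3, 0.1, -2.2]
gripper_width: 61.0
grasp_force: 67.3
```

```bash
python3 -c "
from dk import *
where();go(-6,1,23)"
```

```text
deck xyz of tub [-5.7  1.1 29.7] [-0.3  0.1 -2.2]
turn [-0.     0.    -0.001] shift [ 0.3 -0.1  6.7] |n| 0.0 7
```

carry_out([
  [0,0,0,0,0,2,-0.3],
  [0,0,0,0,0,4,-0.3],
  [0,0,0,0,0,5,-0.3],
  [0,0,0,0,0,5,-0.3],
])

```text
clock: 17.95
position: [447.9, 363.5, 76.7]
ee_rot: [-0.115, 0.985, 0.014, 0.129]
contact_force: [-0.1, 0.7, -2.6]
gripper_width: 61.0
grasp_force: 67.3
```

carry_out([
  [0,0,0,0,0,1,-0.3],
  [0,0,0,0,0,1.5,-0.3],
  [0,0,0,0,0,1.5,-0.3],
])

```text
clock: 18.32
position: [448.2, 363.8, 75.9]
ee_rot: [-0.115, 0.985, 0.015, 0.129]
contact_force: [-3.4, -0.2, 2.7]
gripper_width: 61.1
grasp_force: 68.0
```

```bash
python3 -c "
from dk import *
where();go(-6,1,23)"
```

```text
deck xyz of tub [-6.1  0.8 22.9] [-3.4 -0.2  2.7]
turn [-0.001 -0.001 -0.   ] shift [-0.1  0.2 -0.1] |n| 0.1 0
```

Touching. I'll slide down to the lip.

carry_out([
  [0,0,0,1,0,-0.3,-0.3],
  [0,0,0,2,0,-0.3,-0.3],
  [0,0,0,3,0,-0.3,-0.3],
  [0,0,0,4,0,-0.3,-0.3],
])

```text
clock: 18.82
position: [444.5, 363.1, 74.9]
ee_rot: [-0.115, 0.985, 0.015, 0.129]
contact_force: [0.5, 0.2, 0.1]
gripper_width: 61.1
grasp_force: 67.5
```

carry_out([
  [0,0,0,1,0,0,-0.3],
  [0,0,0,1,0,0,-0.3],
])

```text
clock: 19.08
position: [444.3, 362.9, 74.9]
ee_rot: [-0.114, 0.985, 0.015, 0.13]
contact_force: [5.2, -0.5, -1.1]
gripper_width: 61.4
grasp_force: 67.1
```

```bash
python3 -c "
from dk import *
where()"
```

```text
deck xyz of tub [-10.3   0.9  23. ] [ 5.2 -0.5 -1.1]
```

Against the lip. Release and retreat along the tool axis.

carry_out([
  [0,0,0,0,0,0,0.5],
  [0,0,0,0,0,0,1],
  [0,0,0,0,0,0,1],
  [0,0,0,0,0,0,1],
])

```text
clock: 19.58
position: [443.4, 362.6, 74.5]
ee_rot: [-0.115, 0.985, 0.015, 0.129]
contact_force: [0.1, -0.2, 0.2]
gripper_width: 85.4
grasp_force: 0.0
```

carry_out([
  [0,0,0,0,0,-30,1],
  [0,0,0,0,0,-70,1],
  [0,0,0,0,0,-120,1],
  [0,0,0,0,0,-150,1],
  [0,0,0,0,0,-150,1],
])

```text
clock: 20.2
position: [406.0, 355.1, 222.4]
ee_rot: [-0.115, 0.985, 0.017, 0.131]
contact_force: [0.3, 0.1, -0.6]
gripper_width: 85.4
grasp_force: 0.0
```

Run:
```python
from dk import *
W=grab('wrist'); S=grab('side')
o=np.zeros((480,790,3),np.uint8); o[:360,:480]=cv2.resize(W['color'],(480,360)); o[:450,480:790]=cv2.resize(S['color'][280:430,220:323],(310,450)); cv2.imwrite('pics/c7.png',o)
plan([430,100,230],down(np.radians(-163)))
print(read_state()['joints'].round(2))
```

```text
turn [-0.009  0.26  -0.065] shift [  30.3 -252.4  -19.2] |n| 15.4 255
[ 1.12  0.16 -0.51  0.3  -0.76 -2.66]
```

View pics/c7.png

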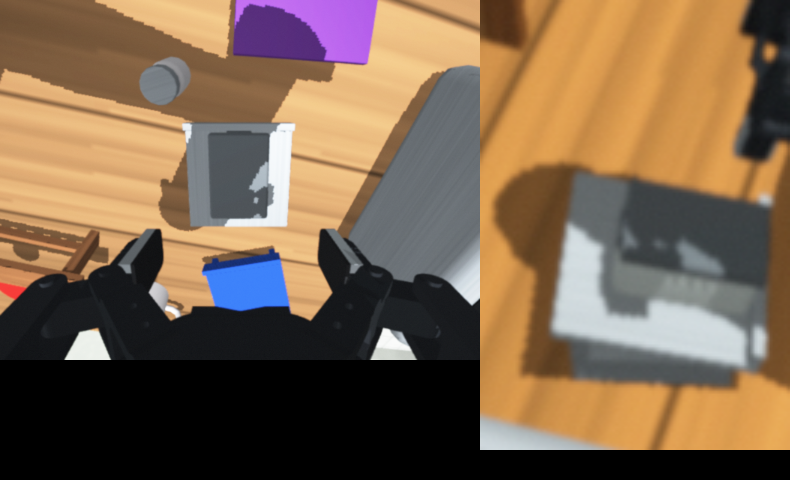

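The tub lies flat on the slope, centred and lengthwise, with its low end at the lip. The shaker is untouched. Next is the counter.

carry_out([
  [0,0.1,-0.02,6,-55,-5,1],
  [0,0.2,-0.05,12,-110,-10,0],
  [0,0.26,-0.065,18,-170,-15,-1],
  [-0.009,0.26,-0.065,24,-210,-19,-1],
  [-0.009,0.26,-0.065,30,-252,-19,-1],
])

```text
clock: 20.92
position: [430.5, 98.8, 228.9]
ee_rot: [-0.147, 0.989, -0.001, -0.001]
contact_force: [0.4, 0.1, 0.2]
gripper_width: 12.5
grasp_force: 0.0
```

```bash
python3 -c "
from h import *
plan([465.5,-370.5,180],down(np.radians(17-180)))"
```

```text
turn [-0.001 -0.002 -0.001] shift [ 103.2 -459.1   49.6] |n| 0.1 473
```

carry_out([
  [0,0,0,13,-60,0,-1],
  [0,0,0,26,-120,0,-1],
  [0,0,0,40,-180,0,-1],
  [0,0,0,54,-240,0,-1],
  [0,0,0,68,-300,0,-1],
])

```text
clock: 21.55
position: [452.6, -208.2, 228.7]
ee_rot: [-0.148, 0.989, 0.0, -0.001]
contact_force: [1.9, 0.4, 0.6]
gripper_width: -0.0
grasp_force: 0.0
```

carry_out([
  [0,0,0,10,-50,10,-1],
  [0,0,0,20,-100,20,-1],
  [0,0,0,32,-145,35,-1],
  [0,0,0,32,-145,35,-1],
  [0,0,0,32,-145,35,-1],
])

```text
clock: 22.18
position: [464.5, -353.9, 193.8]
ee_rot: [-0.148, 0.989, 0.001, -0.001]
contact_force: [0.8, -0.3, 0.3]
gripper_width: 0.0
grasp_force: 0.0
```

Run:
```python
from h import *
plan([465.5,-370.5,150],down(np.radians(17-180))); grab('wrist','w8.png'); print(read_state()['gripper_width'])
```

```text
turn [ 0.002 -0.002 -0.001] shift [  3.8 -16.3  43.8] |n| 0.1 47
-0.008749033193410532
```

View pics/w8.png

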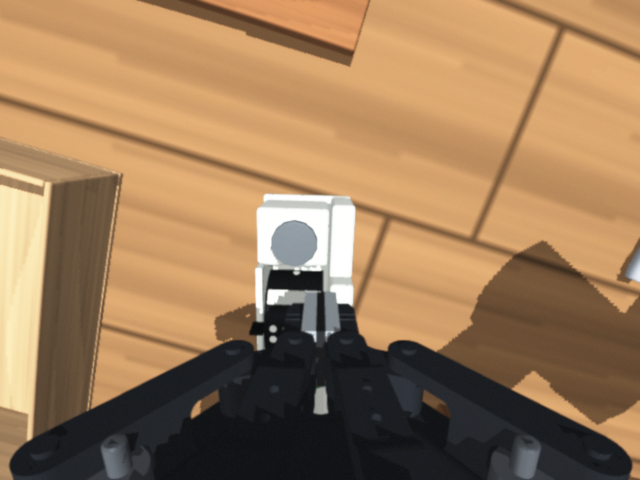

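The key is at about (294,243), and the counter is square to the image but its drum is behind the fingers. I'll half-turn the tool so the wrist camera looks straight down on the drum.

```bash
python3 -c "
from h import *
W=grab('wrist');k=onz(W,294,243,84);print(k, onz(W,258,207,58),onz(W,258,300,58),read_state()['joints'].round(2)); print(onz(W,294,221,84)-onz(W,294,266,84))"
```

```text
[ 465.28598793 -371.48899935   84.        ] [ 453.37669818 -405.18695123   58.        ] [ 527.81237483 -386.3835959    58.        ] [-0.37  0.36 -0.17 -0.   -1.05 -0.9 ]
[-31.59723334  -8.94856558   0.        ]
```

carry_out([
  [0,0,-0.18,0,0,0,-1],
  [0,0,-0.36,0,0,0,-1],
  [0,0,-0.54,0,0,0,-1],
  [0,0,-0.72,0,0,0,-1],
  [0,0,-0.9,0,0,0,-1],
])

```text
clock: 22.9
position: [465.7, -352.8, 196.3]
ee_rot: [-0.567, 0.824, -0.001, 0.001]
contact_force: [-0.1, 0.9, -0.3]
gripper_width: -0.3
grasp_force: 0.0
```

```bash
python3 -c "
from h import *
print(read_state()['joints'].round(2));plan([465.5,-370.5,150],down(np.radians(17)))"
```

```text
[-0.37  0.35 -0.17 -0.   -1.05  0.01]
turn [-1.000e-03 -2.000e-03 -2.233e+00] shift [16.6 -6.1 46.3] |n| 128.0 50
```

carry_out([
  [0,0,-0.18,0,0,0,-1],
  [0,0,-0.36,0,0,0,-1],
  [0,0,-0.54,0,0,0,-1],
  [0,0,-0.72,0,0,0,-1],
  [0,0,-0.9,0,0,0,-1],
])

```text
clock: 23.52
position: [465.6, -352.7, 196.2]
ee_rot: [0.869, -0.495, 0.001, -0.0]
contact_force: [0.2, -0.1, -0.4]
gripper_width: 0.2
grasp_force: 0.0
```

carry_out([
  [0,0,-0.18,0,0,0,-1],
  [0,0,-0.36,0,0,0,-1],
  [0,0,-0.54,0,0,0,-1],
  [0,0,-0.72,0,0,0,-1],
  [0,0,-0.9,0,0,0,-1],
])

```text
clock: 24.15
position: [465.6, -352.7, 196.2]
ee_rot: [0.998, -0.068, 0.001, 0.0]
contact_force: [0.1, 0.5, 0.7]
gripper_width: 0.0
grasp_force: 0.0
```

```bash
python3 -c "
from h import *
print(read_state()['joints'].round(2));plan([465.4,-371,140],down(np.radians(17)))"
```

```text
[-0.37  0.35 -0.17 -0.   -1.05  1.81]
turn [ 0.001 -0.002 -0.433] shift [ 2.1 18.1 56.2] |n| 24.8 59
```

carry_out([
  [0,0,-0.18,1,9,15,-1],
  [0,0,-0.36,2,18,30,-1],
  [0,0,-0.433,2,18,45,-1],
  [0,0,-0.433,2,18,45,-1],
  [0,0,-0.433,2,18,45,-1],
])

```text
clock: 24.78
position: [465.3, -371.7, 151.6]
ee_rot: [0.99, 0.144, 0.001, 0.001]
contact_force: [0.1, 1.1, 0.3]
gripper_width: 0.1
grasp_force: 0.0
```

Run:
```python
from h import *
plan([465.4,-371,112],down(np.radians(17))); W=grab('wrist','w9.png')
```

```text
turn [ 0.002 -0.002 -0.008] shift [ 0.2 -0.7 39.6] |n| 0.5 40
```

View pics/w9.png

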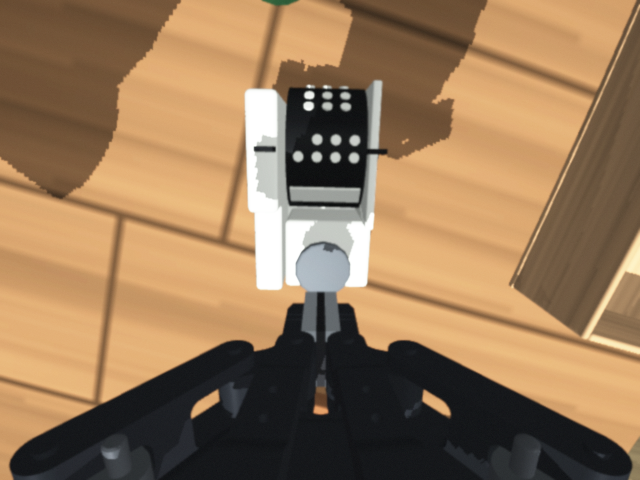

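This is a clear view: the pointers are at row 150 (columns 265 and 377), the seven-dot face is at the mark, and the bar is one face past it at row 195. That means about 7 presses. First press.

Run:
```python
from h import *
W=grab('wrist'); print('key',onz(W,323,268,84),'mark',onz(W,321,150,86))
```

```text
key [ 467.59141206 -371.74872079   84.        ] mark [ 531.50204737 -351.54136257   86.        ]
```

carry_out([
  [0,0,0,0,0,35,-1],
  [0,0,0,0,0,50,-1],
  [0,0,0,0,0,58,-1],
  [0,0,0,0,0,65,-1],
  [0,0,0,0,0,69,-1],
])

```text
clock: 25.5
position: [464.5, -372.1, 81.9]
ee_rot: [0.99, 0.144, 0.0, 0.0]
contact_force: [-2.6, 2.0, 4.9]
gripper_width: -0.1
grasp_force: 2.1
```

carry_out([
  [0,0,0,0,0,2,-1],
  [0,0,0,0,0,3,-1],
])

```text
clock: 25.75
position: [464.6, -372.1, 80.0]
ee_rot: [0.99, 0.144, 0.0, 0.0]
contact_force: [-5.3, 3.8, 13.2]
gripper_width: -0.3
grasp_force: 6.6
```

carry_out([
  [0,0,0,0,0,-15,-1],
  [0,0,0,0,0,-30,-1],
  [0,0,0,0,0,-30,-1],
  [0,0,0,0,0,-30,-1],
])

```text
clock: 26.25
position: [464.7, -372.0, 108.3]
ee_rot: [0.99, 0.144, 0.001, 0.0]
contact_force: [-0.3, 1.0, -0.5]
gripper_width: -0.1
grasp_force: 0.0
```

```bash
cat > drum.py <<'E'
from h import *
import sys
W=grab('wrist',sys.argv[1] if len(sys.argv)>1 else None)
ax=np.array([531.,-350.7,50.]); u=np.array([np.cos(np.radians(17)),np.sin(np.radians(17)),0])
g=cv2.cvtColor(W['color'],cv2.COLOR_BGR2GRAY)
mk=proj(W,ax+[0,0,36]); print('z',read_state()['position'].round(1),'mark px',mk.round(0))
def ang(uv): # angle (deg) about the drum axis, + towards key, of the point where the ray meets the rim
    p,d=ray(W,*uv); q=p-ax; a=np.array([-q@u,q[2]]); b=np.array([-d@u,d[2]])
    A,B,Cc=b@b,2*a@b,a@a-36**2; disc=B*B-4*A*Cc
    if disc<0: return None
    t=(-B-disc**.5)/(2*A); r=a+t*b; return round(float(np.degrees(np.arctan2(r[0],r[1]))),1)
c0=int(mk[0]); m=np.zeros(g.shape,np.uint8); top=int(proj(W,ax+36*u+[0,0,10])[1]); bot=int(proj(W,ax-36*u)[1])
hw=int(np.linalg.norm(proj(W,ax+[0,0,36]+20*np.array([-u[1],u[0],0]))-mk))
m[max(top,0):bot+2,c0-hw:c0+hw]=(g>110)[max(top,0):bot+2,c0-hw:c0+hw]
n,l,s,c=cv2.connectedComponentsWithStats(m)
for i in range(1,n):
    if s[i,4]>15: print('BAR' if s[i,2]>1.2*hw else 'dot',s[i].tolist(),c[i].round(0),ang(c[i]))
E
python3 drum.py w10.png
```

```text
z [ 464.5 -372.   108. ] mark px [319. 149.]
dot [311, 68, 14, 4, 51] [318.  69.] None
dot [334, 68, 12, 4, 41] [339.  70.] None
dot [322, 77, 13, 11, 105] [328.  82.] -50.7
dot [346, 78, 13, 10, 109] [352.  83.] -49.8
BAR [271, 82, 82, 138, 801] [278. 167.] 10.8
dot [298, 91, 14, 13, 147] [304.  97.] -36.2
dot [322, 92, 14, 11, 124] [328.  97.] -35.8
dot [346, 92, 14, 12, 126] [352.  98.] -35.1
dot [297, 135, 13, 14, 154] [303. 141.] -5.2
dot [321, 135, 14, 14, 154] [327. 142.] -4.8
dot [345, 136, 14, 14, 156] [352. 142.] -4.2
dot [297, 157, 13, 14, 147] [303. 164.] 9.0
dot [320, 158, 14, 13, 146] [327. 164.] 9.5
dot [344, 158, 14, 14, 148] [351. 165.] 10.1
dot [309, 198, 12, 8, 82] [315. 202.] 39.3
dot [331, 198, 12, 9, 89] [337. 202.] 40.1
dot [353, 199, 12, 8, 84] [358. 203.] 40.8
dot [289, 209, 11, 7, 65] [294. 212.] 52.4
dot [310, 209, 11, 8, 63] [315. 213.] 53.6
dot [330, 210, 11, 7, 64] [335. 213.] 54.7
dot [351, 210, 11, 8, 66] [356. 214.] 56.0
```

The first press turned the drum exactly one face: six dots now at the mark, with its centre reading 2.4° by my calibration. Six more presses are needed. I'll do two and check.

carry_out([
  [0,0,0,0,0,12,-1],
  [0,0,0,0,0,22,-1],
  [0,0,0,0,0,30,-1],
  [0,0,0,0,0,30,-1],
  [0,0,0,0,0,30,-1],
])

```text
clock: 26.92
position: [465.1, -372.3, 80.0]
ee_rot: [0.99, 0.144, 0.001, 0.001]
contact_force: [-1.1, 3.3, 12.8]
gripper_width: -0.1
grasp_force: 5.9
```

carry_out([
  [0,0,0,0,0,-15,-1],
  [0,0,0,0,0,-30,-1],
  [0,0,0,0,0,-30,-1],
  [0,0,0,0,0,-30,-1],
])

```text
clock: 27.42
position: [464.2, -371.8, 107.9]
ee_rot: [0.99, 0.143, -0.0, -0.0]
contact_force: [-0.5, -0.5, -0.4]
gripper_width: -0.3
grasp_force: 0.0
```

carry_out([
  [0,0,0,0,0,12,-1],
  [0,0,0,0,0,22,-1],
  [0,0,0,0,0,30,-1],
  [0,0,0,0,0,30,-1],
  [0,0,0,0,0,30,-1],
])

```text
clock: 28.05
position: [464.9, -372.2, 80.0]
ee_rot: [0.99, 0.144, 0.0, 0.001]
contact_force: [-1.6, 1.8, 11.5]
gripper_width: 0.3
grasp_force: 6.1
```

carry_out([
  [0,0,0,0,0,-15,-1],
  [0,0,0,0,0,-30,-1],
  [0,0,0,0,0,-30,-1],
  [0,0,0,0,0,-30,-1],
])

```text
clock: 28.55
position: [464.2, -371.8, 107.9]
ee_rot: [0.99, 0.143, -0.0, -0.0]
contact_force: [-0.0, 0.6, 1.0]
gripper_width: -0.0
grasp_force: 0.0
```

```bash
sed -i 's/^g=cv2/ax=ax-4*np.array([-u[1],u[0],0]); g=cv2/; s/+20\*np/+17*np/' drum.py; python3 drum.py
```

```text
z [ 464.1 -371.8  107.7] mark px [330. 148.]
dot [324, 67, 12, 4, 41] [330.  68.] None
dot [335, 78, 13, 11, 117] [341.  83.] -47.8
dot [311, 93, 13, 12, 128] [317.  98.] -33.7
dot [335, 94, 13, 11, 127] [341.  99.] -33.0
dot [310, 137, 13, 15, 153] [316. 144.] -2.6
dot [334, 138, 14, 14, 153] [340. 145.] -2.2
dot [309, 160, 14, 14, 148] [316. 166.] 11.7
dot [333, 160, 14, 14, 145] [339. 167.] 12.2
dot [321, 199, 11, 9, 79] [326. 203.] 42.0
dot [343, 200, 11, 8, 77] [348. 204.] 42.8
BAR [288, 210, 50, 9, 196] [314. 215.] 59.3
dot [341, 211, 11, 8, 71] [346. 214.] 59.1
```

Four dots are now at the mark, centre about +4.7°. I'll do three more full presses, then the last one gradually under the camera. I'm also adding a pointer readout.

carry_out([
  [0,0,0,0,0,12,-1],
  [0,0,0,0,0,22,-1],
  [0,0,0,0,0,30,-1],
  [0,0,0,0,0,30,-1],
  [0,0,0,0,0,30,-1],
])

```text
clock: 29.22
position: [465.0, -372.3, 80.0]
ee_rot: [0.99, 0.144, 0.001, 0.001]
contact_force: [-2.4, 2.5, 11.1]
gripper_width: -0.4
grasp_force: 5.9
```

carry_out([
  [0,0,0,0,0,-15,-1],
  [0,0,0,0,0,-30,-1],
  [0,0,0,0,0,-30,-1],
  [0,0,0,0,0,-30,-1],
])

```text
clock: 29.72
position: [464.2, -371.8, 107.9]
ee_rot: [0.99, 0.143, -0.0, -0.0]
contact_force: [-1.2, -0.8, -0.1]
gripper_width: -0.2
grasp_force: 0.0
```

carry_out([
  [0,0,0,0,0,12,-1],
  [0,0,0,0,0,22,-1],
  [0,0,0,0,0,30,-1],
  [0,0,0,0,0,30,-1],
  [0,0,0,0,0,30,-1],
])

```text
clock: 30.35
position: [464.9, -372.2, 79.9]
ee_rot: [0.99, 0.144, 0.0, 0.001]
contact_force: [-1.1, 3.1, 12.3]
gripper_width: -0.2
grasp_force: 6.1
```

carry_out([
  [0,0,0,0,0,-15,-1],
  [0,0,0,0,0,-30,-1],
  [0,0,0,0,0,-30,-1],
  [0,0,0,0,0,-30,-1],
])

```text
clock: 30.85
position: [464.2, -371.8, 107.9]
ee_rot: [0.99, 0.143, -0.0, -0.0]
contact_force: [-0.0, -0.0, -0.5]
gripper_width: 0.3
grasp_force: 0.0
```

```bash
cat >> drum.py <<'E'
for a,b in ((-85,-58),(58,85)):
    x0=c0+a; sub=g[130:175,x0:c0+b]<70; rr=np.argwhere(sub)
    if len(rr): print('pointer',a,len(rr),'rows',np.percentile(rr[:,0],[5,50,95])+130,'cols',rr[:,1].min()+x0,rr[:,1].max()+x0,'ang',ang((rr[:,1].mean()+x0,rr[:,0].mean()+130)))
E
python3 drum.py w11.png
```

```text
z [ 464.1 -371.8  107.7] mark px [330. 148.]
BAR [288, 66, 82, 6, 400] [328.  68.] None
dot [323, 85, 13, 11, 115] [329.  90.] -40.5
dot [322, 138, 14, 14, 155] [328. 144.] -2.4
dot [321, 160, 14, 14, 148] [327. 167.] 11.9
dot [332, 200, 11, 8, 79] [337. 203.] 42.5
BAR [288, 210, 54, 9, 192] [321. 215.] 59.8
pointer -85 86 rows [144. 146. 148.] cols 244 262 ang -2.1
pointer 58 147 rows [146. 149. 153.] cols 387 407 ang 1.1
```

No drift in the last two presses: faces stop about 5° past the pointers. Two presses remain, one full and then one stopped short under camera control.

carry_out([
  [0,0,0,0,0,12,-1],
  [0,0,0,0,0,22,-1],
  [0,0,0,0,0,30,-1],
  [0,0,0,0,0,30,-1],
  [0,0,0,0,0,30,-1],
])

```text
clock: 31.52
position: [465.0, -372.3, 80.0]
ee_rot: [0.99, 0.144, 0.001, 0.001]
contact_force: [-2.2, 2.4, 11.9]
gripper_width: 0.1
grasp_force: 5.9
```

carry_out([
  [0,0,0,0,0,-15,-1],
  [0,0,0,0,0,-30,-1],
  [0,0,0,0,0,-30,-1],
  [0,0,0,0,0,-30,-1],
])

```text
clock: 32.02
position: [464.2, -371.8, 107.9]
ee_rot: [0.99, 0.143, -0.0, -0.0]
contact_force: [-0.2, 0.8, 0.2]
gripper_width: -0.3
grasp_force: 0.0
```

```bash
python3 drum.py
```

```text
z [ 464.1 -371.8  107.7] mark px [330. 148.]
dot [290, 66, 14, 5, 56] [297.  68.] None
dot [312, 66, 13, 5, 60] [318.  68.] None
dot [334, 67, 13, 4, 43] [340.  69.] None
dot [356, 68, 12, 4, 41] [362.  69.] None
BAR [288, 78, 82, 25, 1833] [328.  90.] -40.5
dot [322, 149, 13, 14, 148] [328. 156.] 4.8
dot [321, 199, 11, 9, 79] [326. 203.] 42.1
BAR [288, 210, 52, 9, 120] [319. 216.] 61.5
pointer -85 87 rows [144. 146. 148.] cols 244 262 ang -2.1
pointer 58 151 rows [146. 149. 153.] cols 387 407 ang 1.1
```

carry_out([
  [0,0,0,0,0,10,-1],
  [0,0,0,0,0,16,-1],
  [0,0,0,0,0,21,-1],
  [0,0,0,0,0,23,-1],
  [0,0,0,0,0,23,-1],
])

```text
clock: 32.7
position: [464.5, -372.0, 85.3]
ee_rot: [0.99, 0.144, 0.0, 0.0]
contact_force: [-1.0, 0.2, 2.0]
gripper_width: 0.1
grasp_force: 1.1
```

```bash
python3 drum.py
```

```text
z [ 464.6 -372.    85.4] mark px [330. 149.]
dot [309, 55, 16, 16, 198] [317.  62.] -63.1
dot [336, 55, 15, 16, 186] [343.  62.] -62.1
dot [361, 56, 17, 16, 190] [369.  63.] -60.5
dot [282, 61, 16, 9, 115] [290.  65.] -58.3
BAR [282, 97, 96, 36, 3189] [329. 115.] -18.6
dot [320, 188, 15, 13, 157] [327. 194.] 26.4
dot [282, 225, 51, 4, 85] [314. 227.] 63.8
pointer -85 228 rows [132.   148.   170.65] cols 245 271 ang -0.1
pointer 58 318 rows [134. 150. 162.] cols 388 414 ang 0.2
```

carry_out([
  [0,0,0,0,0,1.5,-1],
  [0,0,0,0,0,3,-1],
  [0,0,0,0,0,3,-1],
])

```text
clock: 33.12
position: [464.6, -372.0, 82.4]
ee_rot: [0.99, 0.144, 0.0, 0.0]
contact_force: [-1.2, 1.8, 3.4]
gripper_width: 0.2
grasp_force: 1.7
```

```bash
python3 drum.py | grep -E "z|BAR|point"
```

```text
z [ 464.6 -372.    82.4] mark px [331. 149.]
BAR [281, 117, 98, 38, 3391] [329. 136.] -7.3
pointer -85 219 rows [133. 153. 172.] cols 245 271 ang 1.7
pointer 58 352 rows [134. 151. 168.] cols 388 414 ang 1.0
```

carry_out([
  [0,0,0,0,0,1,-1],
  [0,0,0,0,0,1.7,-1],
  [0,0,0,0,0,1.7,-1],
])

```text
clock: 33.55
position: [464.6, -372.0, 80.7]
ee_rot: [0.99, 0.144, 0.0, 0.0]
contact_force: [-1.6, 1.4, 4.3]
gripper_width: -0.2
grasp_force: 2.0
```

carry_out([
  [0,0,0,0,0,-12,-1],
  [0,0,0,0,0,-28,-1],
  [0,0,0,0,0,-60,-1],
  [0,0,0,0,0,-72,-1],
  [0,0,0,0,0,-72,-1],
])

```text
clock: 34.17
position: [465.1, -372.2, 153.8]
ee_rot: [0.99, 0.144, 0.002, 0.001]
contact_force: [-0.5, -1.4, -0.5]
gripper_width: 0.3
grasp_force: 0.0
```

```bash
python3 drum.py w12.png| grep -E "z|BAR|point"; python3 -c "
import cv2
a=cv2.imread('pics/w12.png')[70:250,230:420]
cv2.imwrite('pics/c12.png',cv2.resize(a,None,fx=3,fy=3,interpolation=cv2.INTER_CUBIC))"
```

```text
z [ 464.5 -371.9  152.6] mark px [326. 150.]
BAR [294, 138, 62, 24, 1348] [324. 149.] -0.3
BAR [294, 205, 52, 2, 65] [317. 206.] 72.1
pointer -85 37 rows [147.  148.  149.2] cols 255 266 ang -2.0
pointer 58 14 rows [148. 150. 152.] cols 383 385 ang 0.6
```

View pics/c12.png

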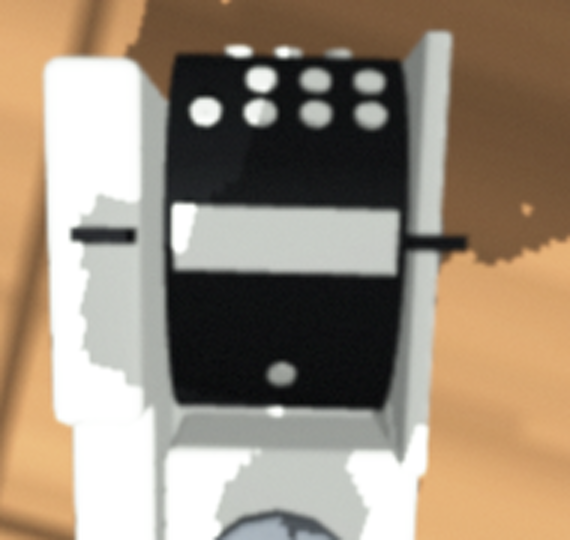

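The bar is centred at crop row 239, level with the pointers at rows 235 and 243. The gripper is clear of everything, so I'm handing in.

```bash
python3 -c "
from bench import *
print(job_done())"
```

```text
the job is handed in; nothing more can be done
None
```

I stood both jars upright on the ledge, laid the tub flat on the steel slope against the lip, and pressed the counter's key until the white bar reached the pointers. I then handed the job in at about 34 s; no verdict came back.

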